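Put the staining jar away mouth-down in the microscope bench drawer

TASK

Put the tall square steel staining jar away: pull the drawer of the small grey bench cabinet open by its handle, turn the jar over and stand it mouth-down on the drawer's floor in front of the slide rack, setting it down gently rather than dropping it. Then gently close the drawer fully, with the jar standing mouth-down inside. Leave the shallow steel dish, the wooden slide box and the amber bottle where they are.

Things in the scene. Friction and masses are not known exactly. Their poses are not given: they have to be found in the camera images.
- jar: Tall square staining jar of plain steel, an open-topped box 60 x 60 mm outside and 80 mm high, walls and bottom 4 mm thick, 0.2 kg. Starts mouth-up on the bench. Origin at the centre of its underside; its z axis points from the bottom to the mouth, x and y are square to its flat sides.
- jar_mouth (a point): Centre of the jar's open mouth, in the plane of the rim, 80 mm from its underside along the jar's z.
- cab: Grey bench-top cabinet with one drawer, 240 mm deep (x), 240 mm wide (y), 130 mm high, fixed to the bench. Origin at the centre of its underside; its front, with the drawer, faces its own -x (towards the robot).
- cab_drawer0 (a joint): How far the drawer is pulled out, in m: 0 fully closed, 0.165 fully open. It slides along the cabinet's -x and needs a few newtons. A slide rack, black with grey slides, 50 mm long (x), 170 mm wide and 45 mm high, is fixed on the drawer's floor at the back, centred 68 mm behind the middle of the floor, and moves with the drawer.
- cab_drawer0_handle (a point): Middle of the drawer's horizontal steel bar handle: round bar 11 mm thick, 120 mm long along the cabinet's y, its centre line 35 mm in front of the drawer's 15 mm thick front panel and 92 mm above the bench, 38 mm below the cabinet's top. Moves with the drawer.
- drawer_floor (a point): Centre of the upper face of the drawer's floor, 22 mm above the bench; axes as the cabinet's; moves with the drawer. Inside, the drawer is 195 mm long (x), 198 mm wide (y); side walls rise 86 mm over the floor, the front panel to 115 mm above the bench. The panel's inner face is at x = -104 mm. Free floor: x = -97 to +43 mm. The cabinet's top plate passes 96 mm over the floor.
- dish: Bystander: shallow square steel dish, 75 x 75 mm, 35 mm high, open at the top, standing on the bench next to the jar on either side. Origin at the centre of its underside.
- slidebox: Bystander: flat wooden slide box 90 x 170 mm, 35 mm high, on the bench. Origin at the centre of its underside.
- bottle: Bystander: amber glass jar with a black cap, 52 mm in diameter and 85 mm high, standing on the bench. Origin at the centre of its underside.

How it is judged (in metres and radians):
On the way, in this order (a step that is already met when the one before it is completed fails the run):
1. the drawer is pulled open by at least 100 mm (value of joint cab_drawer0 above 0.1 m), for 0.2 s.
2. the jar stands mouth-down on the floor of the open drawer (value of joint cab_drawer0 above 0.06 m and angle between jar's own z axis and vertical above 3 rad and z of jar_mouth in the frame of drawer_floor between -0.008 and 0.008 m and x of jar_mouth in the frame of drawer_floor between -0.1 and 0.045 m and y of jar_mouth in the frame of drawer_floor between -0.1 and 0.1 m), for 0.2 s.
At the end, for the whole second after the job is handed in: The drawer is closed to within 6 mm; the jar is inside it at rest, in front of the slide rack, standing mouth-down (within 8 degrees) with its rim on the drawer's floor (within 8 mm) (value of joint cab_drawer0 below 0.006 m and angle between jar's own z axis and vertical above 3 rad and z of jar_mouth in the frame of drawer_floor between -0.008 and 0.008 m and x of jar_mouth in the frame of drawer_floor between -0.1 and 0.045 m and y of jar_mouth in the frame of drawer_floor between -0.1 and 0.1 m and linear speed of jar below 0.02 m/s); the robot touches nothing.
It fails at once if the jar is dropped into the drawer or jerked along by it (with its mouth within 20 mm of the floor it moves faster than 0.5 m/s, e.g. after a fall of more than 13 mm) (linear speed of jar above 0.5 m/s and z of jar_mouth in the frame of drawer_floor below 0.02 m and x of jar_mouth in the frame of drawer_floor between -0.12 and 0.12 m and y of jar_mouth in the frame of drawer_floor between -0.1 and 0.1 m).
It fails at once if the shallow dish is moved by more than 30 mm (distance of dish from where it was at the start of the episode above 0.03 m).
It fails at once if the slide box is moved by more than 30 mm (distance of slidebox from where it was at the start of the episode above 0.03 m).
It fails at once if the bottle is moved by more than 30 mm (distance of bottle from where it was at the start of the episode above 0.03 m).
It also fails if it takes over 72 s, if anything falls off the work surface, if the arm or the gripper's body presses on something with over 40 N, if the wrist force passes 120 N, or if a joint passes its speed limit or range.

ROBOT

A 6-joint arm with a two-finger parallel gripper is mounted at the origin on the work surface. World frame = base frame: x ahead of the robot, y to its left, z up, the work surface at z = 0. Lengths are in mm, angles in degrees, forces in N, time in s.
With the tool pointing down it reaches from about 300 to 1000 mm from the base axis. Payload 5.1 kg.
Tool frame: the origin (TCP) lies midway between the tips of the shut fingers; the grasp point (between the pads) lies env.grip_point_offset behind it (env.grip_point_offset is the distance from the TCP to the grasp point, in mm); z points along the fingers, y is the line along which they close (so a half turn about z gives the same grasp; the last joint's range is limited). The gripper opens to 95 mm and grips with 3 to 60 N. Pads are 20 mm wide; open, the fingers measure 119 mm over their backs; the gripper's body (75 mm by 180 mm) begins 59 mm behind the grasp point.
Start: joints at [61.902, 7.093, 94.555, -0, 78.352, -4.733], TCP at [257.803, 596.676, 214.656] pointing down, gripper open.
Joint ranges: [-149.61, 149.61], [-58.7, 133.49], [1.44, 155.28], [-77.14, 257.14], [18.33, 153.61], [-166.67, 166.67]. Speed limits (degrees/s): [147.25, 147.25, 180, 180, 180, 180].

INTERFACE

Orientations are given as [roll, pitch, yaw] about the fixed x, y, z axes, in that order (R = Rz(yaw) Ry(pitch) Rx(roll)).
In Python, from workcell import get_obs, viewer, ticket, env gives the robot as it stands. The module is installed in compiled form; this text tells all that it offers.
- The arm moves only by the tool step_arm, never from a script. Its argument "rows" is a list of rows, each a list of 7 numbers: the turn, a rotation vector about the tool's x, y, z in degrees, then the shift along the tool's x, y, z in mm, then the closure, from -1 (fully open) to 1 (shut). A call has 1 to 10 rows; each row is the pose to reach, as a shift and turn from the pose commanded when the call began, along the tool's axes at that moment; what a row does not reach only later rows make up. A row lasts 1/8 s, in which the tool goes at most 62.5 mm and 10.7 degrees, less where a joint would pass 70% of its speed; a pose out of reach is approached as far as the arm can. A call with a gripper value outside its range is refused whole. The fingers move at their own pace and stop on an object; "squeeze" is the grip in N (left out, the last holds). Time passes only in rows, so rows that repeat a pose let the fingers close. It gives the time, the measured TCP pose, the force, the opening and the grip force at its end, in the units of the state.
- get_obs(): the state, without advancing time (a new reading comes with each control period).
- viewer.snapshot(name): name is "side" or "top"; returns the picture (384x512x3 uint8, red, green, blue); there is no depth.
- viewer.camera_info(name): a dict with "fx", "fy", "cx", "cy" (pixels), "extrinsics" (4x4, takes a point from camera to world coordinates). Camera axes: x right, y down, z forward; pixel columns grow to the right and rows downward; lengths in mm; the calibration is good to about 2 mm. A picture is of the moment at which its call begins. camera_info takes no time and is no camera call.
- ticket.job_done(): hands the job in; it is judged then, once.
The state is a dict: "time": time; "joint_positions": joint angles; "qvel": joint speeds; "joint_efforts": joint torques, N m; "position": TCP position; "ee_rot": TCP orientation; "contact_force": force on the tool from outside, world axes, zero at the start; "torque": the same for the moment, N m; "grip_width": finger opening in mm; "gripper_force": force on a finger pad.
Only numpy, scipy, OpenCV 4.12 (cv2) and the standard library are available. Lean on these libraries where they do the work, as an engineer would, in place of code of your own. Each camera call takes 0.05 s, during which the arm holds its last target. There are 200 camera calls.

## Working session

There is one attempt and no reset: what is moved stays moved. The work goes in short steps, Python scripts to look and compute and a tool call to move; the robot and the scene stay as the last step left them, time stands still between calls to the robot, and variables do not carry over. Pictures are saved under pics/ and viewed, at most 13 in all, crops included, and the job is handed in when it is done.

Besides the shell and the picture viewer there is one more tool, called by a JSON object that holds its "api" and its "payload", one argument or row to a line. step_arm: Moves the arm, as the interface text tells. Its arguments: {"type":"object","properties":{"rows":{"type":"array","items":{"type":"array","items":{"type":"number"}}},"squeeze":{"type":"number"}},"required":["rows"]}

```bash
mkdir -p pics
python3 - <<'E'
from workcell import get_obs, viewer, ticket, env
import cv2, numpy as np
print(get_obs()); print(env.grip_point_offset)
for n in("side","top"):
    cv2.imwrite(f"pics/{n}0.png",cv2.resize(viewer.snapshot(n)[:,:,::-1],(800,600),interpolation=cv2.INTER_CUBIC))
    print(n,viewer.camera_info(n))
E
```

```text
{'time': 0.0, 'joint_positions': array([ 6.19024067e+01,  7.13348374e+00,  9.46329669e+01,  1.22641508e-03,
        7.83510210e+01, -4.73313558e+00]), 'qvel': array([-0.06852866, -0.08851125, -0.01859316, -0.048603  ,  0.02434652,
       -0.07771127]), 'joint_efforts': array([-9.45355896e-04, -4.17595339e+01, -3.59936535e+01,  7.73793482e-02,
        4.92268335e-02, -1.45773179e-04]), 'position': array([257.50346814, 596.12941193, 213.3986854 ]), 'ee_rot': array([-1.79883028e+02, -1.08897007e-02,  1.56635282e+02]), 'contact_force': array([ 0.3577422 , -0.15751459,  0.6326812 ]), 'torque': array([-0.07637414, -0.03369129,  0.00733746]), 'gripper_force': 0.0, 'grip_width': 95.05141205791037}
18.8
side {'fx': 389.80993378325024, 'fy': 389.80993378325024, 'cx': 251.26400007945907, 'cy': 192.81591370584263, 'extrinsics': array([[ 9.57132332e-01,  1.89476796e-01, -2.19080448e-01,
         8.80842920e+02],
       [ 2.89137091e-01, -5.79967073e-01,  7.61602217e-01,
        -1.01390389e+03],
       [ 1.72465019e-02, -7.92298389e-01, -6.09890007e-01,
         8.32979941e+02],
       [ 0.00000000e+00,  0.00000000e+00,  0.00000000e+00,
         1.00000000e+00]])}
top {'fx': 414.68923232996997, 'fy': 414.68923232996997, 'cx': 253.59256735929887, 'cy': 188.7785953491835, 'extrinsics': array([[-2.85719989e-02, -9.96200529e-01,  8.22687437e-02,
         5.18697059e+02],
       [-9.99580413e-01,  2.88665001e-02,  2.39230946e-03,
        -7.81763658e+01],
       [-4.75803065e-03, -8.21658717e-02, -9.96607310e-01,
         1.45360170e+03],
       [ 0.00000000e+00,  0.00000000e+00,  0.00000000e+00,
         1.00000000e+00]])}
```

View pics/top0.png

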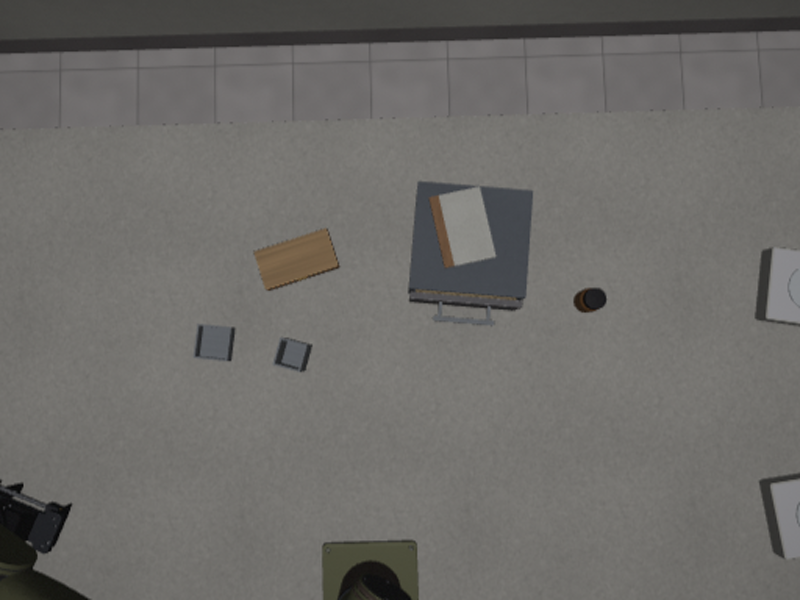

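View pics/side0.png

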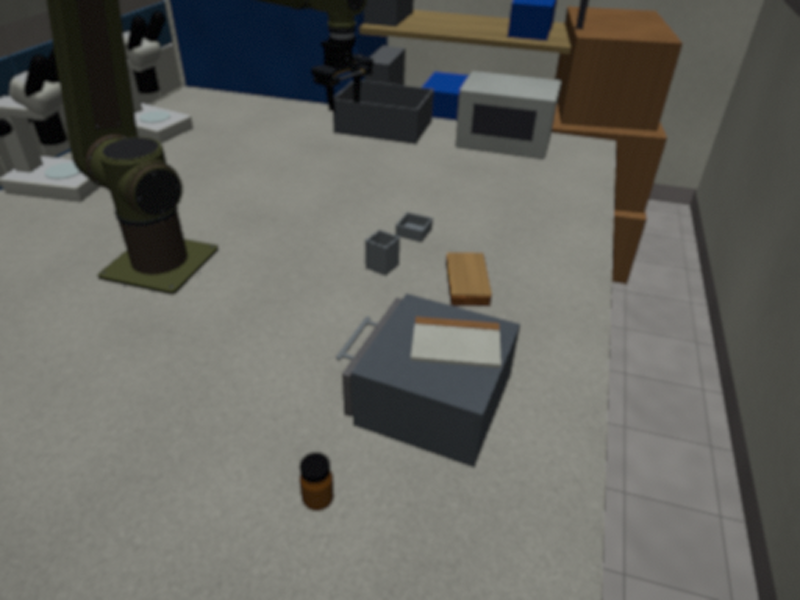

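The top view shows the jar near (293,354), the dish at (215,342), the handle bar around (464,318), the cabinet top between (417,182) and (525,300), and the bottle at (590,299). The side view agrees. I'll enlarge the jar and the cabinet front.

```bash
cat > h.py <<'E'
from workcell import get_obs, viewer, ticket, env
import cv2, numpy as np
from scipy.spatial.transform import Rotation as R
def ray(n,u,v,z):   # native pixel -> world at height z
    c=viewer.camera_info(n);T=c["extrinsics"]
    d=T[:3,:3]@[(u-c["cx"])/c["fx"],(v-c["cy"])/c["fy"],1];o=T[:3,3]
    return o+d*(z-o[2])/d[2]
def proj(n,p):
    c=viewer.camera_info(n);T=c["extrinsics"];q=T[:3,:3].T@(np.array(p)-T[:3,3])
    return np.array([c["fx"]*q[0]/q[2]+c["cx"],c["fy"]*q[1]/q[2]+c["cy"]])
def crop(n,x0,y0,w,h,s):
    im=viewer.snapshot(n)[y0:y0+h,x0:x0+w,::-1]
    return cv2.resize(cv2.convertScaleAbs(im,alpha=1.6),(w*s,h*s),interpolation=cv2.INTER_CUBIC)
E
python3 - <<'E'
from h import *
cv2.imwrite("pics/c1.png",np.hstack([crop("top",165,205,40,60,10),crop("side",220,140,40,60,10)]))
cv2.imwrite("pics/c2.png",crop("top",255,110,100,100,6))
E
```

```text
(no output)
```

View pics/c1.png

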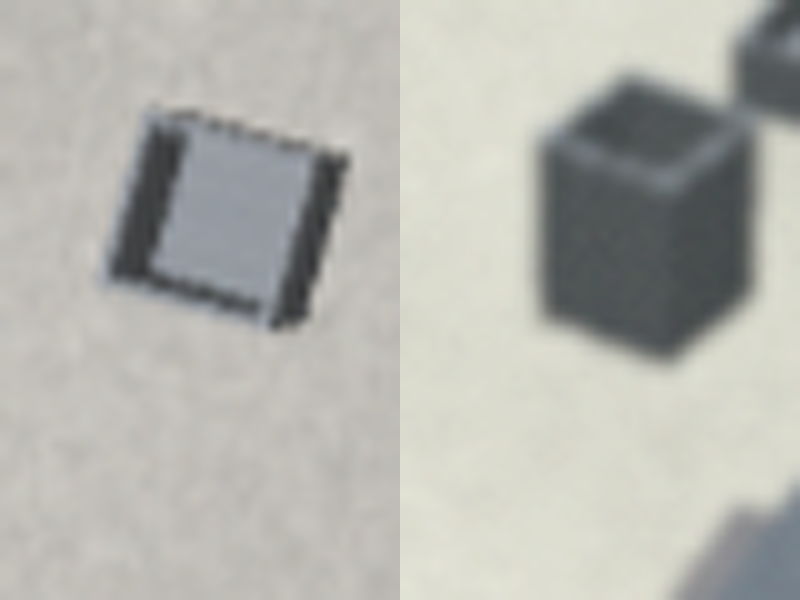

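View pics/c2.png

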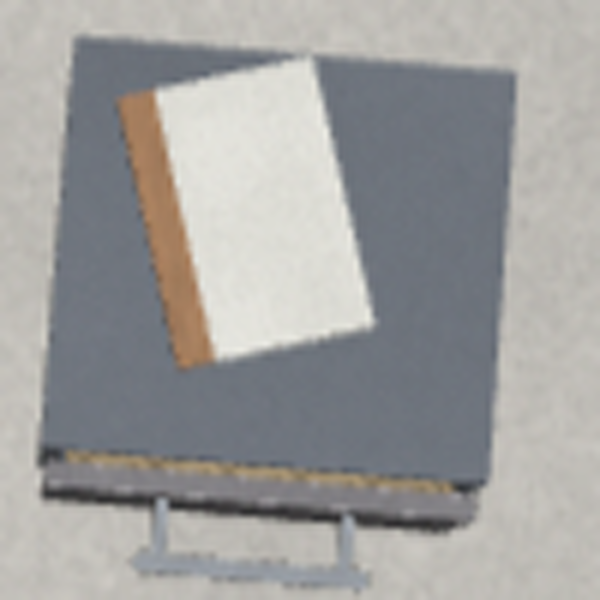

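Run:
```python
from h import *
f=lambda c,x0,y0,s:(x0+(c[0]+.5)/s-.5,y0+(c[1]+.5)/s-.5)
for c in[(150,108),(105,280),(325,154),(280,325),(215,217)]: print("jar top",ray("top",*f(c,165,205,10),80).round(1))
for c in[(230,70),(140,138),(358,122),(265,190),(248,130)]: print("jar side",ray("side",*f(c,220,140,10),80).round(1))
for c in[(78,36),(517,72),(488,487),(40,452)]: print("cab",ray("top",*f(c,255,110,6),130).round(1))
for c in[(130,562),(368,582),(249,571)]: print("hdl",ray("top",*f(c,255,110,6),92).round(1))
# side view: handle ends (full-res view 800x600 -> native)
for c in[(368,320),(341,357)]: print("hdl side",ray("side",c[0]*.64,c[1]*.64,92).round(1))
for n,c in[("dish",(215,342,35)),("box",(297,260,35)),("bottle",(593,298,85))]: print(n,ray("top",c[0]*.64,c[1]*.64,c[2]).round(1))
```

```text
jar top [551.  172.5  80. ]
jar top [494.8 188.2  80. ]
jar top [534.2 114.9  80. ]
jar top [478.4 130.7  80. ]
jar top [514.5 151.6  80. ]
jar side [497.3 187.9  80. ]
jar side [480.9 131.9  80. ]
jar side [553.2 167.6  80. ]
jar side [534.6 112.8  80. ]
jar side [516.5 149.6  80. ]
cab [ 865.2 -127.3  130. ]
cab [ 838.3 -363.8  130. ]
cab [ 614. -338.  130.]
cab [639.7 -99.9 130. ]
hdl [ 581.3 -147.9   92. ]
hdl [ 566.6 -277.6   92. ]
hdl [ 574.5 -212.8   92. ]
hdl side [ 586.9 -159.6   92. ]
hdl side [ 574.4 -272.7   92. ]
dish [544.1 324.3  35. ]
box [719.6 142.1  35. ]
bottle [ 613.2 -490.8   85. ]
```

```bash
cat >> h.py <<'E'
def go(pos,zdir,ydir,grasp=True):
    """row (rotvec deg, shift mm) to bring the grasp point (or TCP) to pos, tool z along zdir, y along ydir"""
    o=get_obs();Rc=R.from_euler("xyz",o["ee_rot"],degrees=True)
    z=np.array(zdir,float);z/=np.linalg.norm(z);y=np.array(ydir,float);y-=z*(y@z);y/=np.linalg.norm(y)
    Rt=R.from_matrix(np.c_[np.cross(y,z),y,z])
    p=np.array(pos,float)+(env.grip_point_offset*z if grasp else 0)
    print("row",(Rc.inv()*Rt).as_rotvec(degrees=True).round(1),Rc.inv().apply(p-o["position"]).round(1),"TCP",p.round(1))
az=lambda a:[np.cos(np.radians(a)),np.sin(np.radians(a)),0]
def st():
    o=get_obs()
    for k in("time","joint_positions","position","ee_rot","contact_force","grip_width","gripper_force"):print(k,np.round(o[k],1))
E
python3 - <<'E'
from h import *
go([577,-214.5,215],[0,0,-1],az(-6.5))
E
```

```text
row [-0.1  0.  73.1] [-614.7 -617.8   18.4] TCP [ 577.  -214.5  196.2]
```

{"api": "step_arm", "payload": {
  "rows": [
    [0,0,73,-615,-618,0,0.33],
    [0,0,73,-615,-618,0,0.33],
    [0,0,73,-615,-618,0,0.33],
    [0,0,73,-615,-618,0,0.33],
    [0,0,73,-615,-618,0,0.33],
    [0,0,73,-615,-618,0,0.33],
    [0,0,73,-615,-618,0,0.33],
    [0,0,73,-615,-618,0,0.33],
    [0,0,73,-615,-618,0,0.33],
    [0,0,73,-615,-618,0,0.33]
  ]
}}

```text
time: 1.5
position: [487.2, 13.1, 214.9]
ee_rot: [179.9, -0.0, 83.6]
contact_force: [1.3, 0.5, -0.0]
grip_width: 31.7
gripper_force: 0.0
```

Run:
```python
from h import *
st();go([577,-214.5,170],[0,0,-1],az(-6.5))
```

```text
time 1.5
joint_positions [ -4.8 -14.2 114.8   0.   79.3   1.6]
position [487.2  13.1 214.9]
ee_rot [179.9  -0.   83.6]
contact_force [ 1.3  0.5 -0. ]
grip_width 31.7
gripper_force 0.0
row [ 0.1 -0.   0.1] [-216.3  114.4   63.8] TCP [ 577.  -214.5  151.2]
```

{"api": "step_arm", "payload": {
  "rows": [
    [0,0,0,-216,114,60,0.33],
    [0,0,0,-216,114,60,0.33],
    [0,0,0,-216,114,60,0.33],
    [0,0,0,-216,114,60,0.33],
    [0,0,0,-216,114,60,0.33],
    [0,0,0,-216,114,60,0.33],
    [0,0,0,-216,114,60,0.33],
    [0,0,0,-216,114,60,0.33]
  ]
}}

```text
time: 2.5
position: [576.3, -211.1, 155.6]
ee_rot: [179.9, 0.0, 83.7]
contact_force: [1.5, 0.2, -0.2]
grip_width: 31.6
gripper_force: 0.0
```

Run:
```python
from h import *
go([577,-214.5,92],[0,0,-1],az(-6.5))
cv2.imwrite("pics/c3.png",np.hstack([crop("top",260,160,60,60,6),crop("side",195,180,70,60,6)]))
```

```text
row [0.1 0.  0.2] [-3.3  1.  82.4] TCP [ 577.  -214.5   73.2]
```

View pics/c3.png

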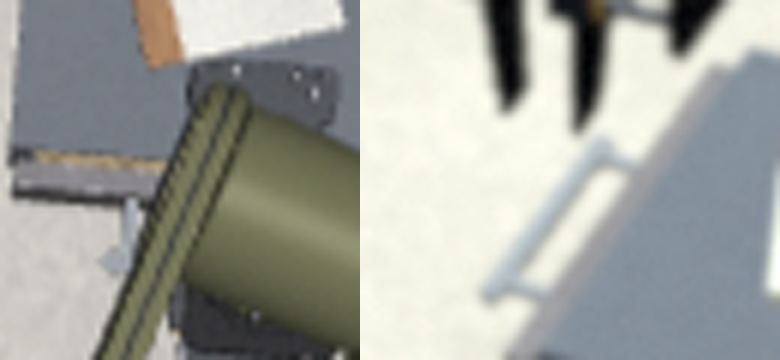

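The gripper's fingers (tips at crop (510,105) and (580,130)) hang above the bar (ends at (605,145) and (490,295)), and its body clears the book. I'll descend.

{"api": "step_arm", "payload": {
  "rows": [
    [0,0,0,-3,1.5,20,0.33],
    [0,0,0,-3,1.5,40,0.33],
    [0,0,0,-3,1.5,55,0.33],
    [0,0,0,-3,1.5,65,0.33],
    [0,0,0,-3,1.5,75,0.33],
    [0,0,0,-3,1.5,82,0.33],
    [0,0,0,-3,1.5,82,0.33]
  ]
}}

```text
time: 3.48
position: [577.1, -215.2, 72.1]
ee_rot: [-180.0, -0.0, 83.6]
contact_force: [0.3, -0.4, 0.6]
grip_width: 32.0
gripper_force: 0.0
```

{"api": "step_arm", "payload": {
  "rows": [
    [0,0,0,0,0,0,1],
    [0,0,0,0,0,0,1],
    [0,0,0,0,0,0,1],
    [0,0,0,0,0,0,1]
  ],
  "squeeze": 20
}}

```text
time: 3.98
position: [577.5, -215.4, 73.2]
ee_rot: [180.0, 0.0, 83.6]
contact_force: [-0.7, -0.1, 1.8]
grip_width: 10.3
gripper_force: 20.0
```

{"api": "step_arm", "payload": {
  "rows": [
    [0,0,0,0,-8,0,1],
    [0,0,0,0,-24,0,1],
    [0,0,0,0,-44,0,1],
    [0,0,0,0,-64,0,1],
    [0,0,0,0,-84,0,1],
    [0,0,0,0,-104,0,1],
    [0,0,0,0,-124,0,1],
    [0,0,0,0,-144,0,1],
    [0,0,0,0,-157,0,1],
    [0,0,0,0,-161,0,1]
  ]
}}

```text
time: 5.22
position: [416.7, -197.3, 73.1]
ee_rot: [179.9, 0.0, 83.6]
contact_force: [1.1, 0.3, 3.0]
grip_width: 10.4
gripper_force: 20.0
```

{"api": "step_arm", "payload": {
  "rows": [
    [0,0,0,0,0,0,1],
    [0,0,0,0,0,0,0.33],
    [0,0,0,0,0,0,0.33],
    [0,0,0,0,0,0,0.33]
  ]
}}

```text
time: 5.72
position: [416.9, -197.2, 72.0]
ee_rot: [-179.9, -0.0, 83.6]
contact_force: [-0.2, 0.0, -0.6]
grip_width: 30.9
gripper_force: 0.0
```

Run:
```python
from h import *
st()
```

```text
time 5.7
joint_positions [-32.   -9.5 125.4  -0.   64.3 -25.6]
position [ 416.9 -197.2   72. ]
ee_rot [-179.9   -0.    83.6]
contact_force [-0.2  0.  -0.6]
grip_width 30.9
gripper_force 0.0
```

{"api": "step_arm", "payload": {
  "rows": [
    [0,0,0,0,0,-30,0.33],
    [0,0,0,0,0,-80,-1],
    [0,0,0,0,0,-140,-1],
    [0,0,0,0,0,-140,-1]
  ]
}}

```text
time: 6.22
position: [420.1, -199.2, 218.8]
ee_rot: [179.4, 0.3, 83.6]
contact_force: [0.2, -0.8, -0.7]
grip_width: 56.6
gripper_force: 0.0
```

Run:
```python
from h import *
go([515.5,150.6,160],[0,0,-1],az(-17))
```

```text
row [ 0.6  0.2 10.6] [358.6  55.3  76.4] TCP [515.5 150.6 141.2]
```

{"api": "step_arm", "payload": {
  "rows": [
    [0,0,10.6,357,56,70,-1],
    [0,0,10.6,357,56,70,-1],
    [0,0,10.6,357,56,70,-1],
    [0,0,10.6,357,56,70,-1],
    [0,0,10.6,357,56,70,-1],
    [0,0,10.6,357,56,70,-1],
    [0,0,10.6,357,56,70,-1],
    [0,0,10.6,357,56,70,-1],
    [0,0,10.6,357,56,70,-1]
  ]
}}

```text
time: 7.35
position: [512.4, 149.9, 142.6]
ee_rot: [-180.0, 0.0, 72.9]
contact_force: [0.4, -0.4, -0.1]
grip_width: 95.4
gripper_force: 0.0
```

Run:
```python
from h import *
go([515.5,150.6,55],[0,0,-1],az(-17))
cv2.imwrite("pics/c4.png",np.hstack([crop("top",160,190,66,90,6),crop("side",200,120,66,90,6)]))
```

```text
row [-0.   0.  -0.1] [  1.6   2.7 106.4] TCP [515.5 150.6  36.2]
```

View pics/c4.png

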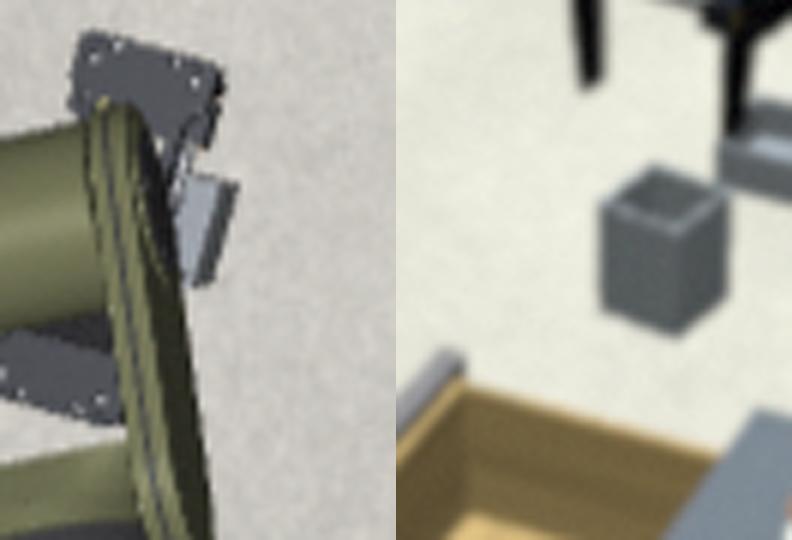

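The drawer is open (crop lower part), and the fingers straddle the jar, parallel to its sides. I'll descend and grip.

{"api": "step_arm", "payload": {
  "rows": [
    [0,0,0,1.5,2.5,30,-1],
    [0,0,0,1.5,2.5,60,-1],
    [0,0,0,1.5,2.5,85,-1],
    [0,0,0,1.5,2.5,100,-1],
    [0,0,0,1.5,2.5,106,-1],
    [0,0,0,1.5,2.5,106,0.6],
    [0,0,0,1.5,2.5,106,0.6],
    [0,0,0,1.5,2.5,106,0.6],
    [0,0,0,1.5,2.5,106,0.6]
  ],
  "squeeze": 15
}}

```text
time: 8.57
position: [515.4, 152.1, 37.1]
ee_rot: [-180.0, -0.0, 73.0]
contact_force: [-1.1, 0.2, 1.2]
grip_width: 60.4
gripper_force: 0.8
```

Run:
```python
from h import *
st();go([500,70,75],[0,0,-1],az(0))
```

```text
time 8.6
joint_positions [ 10.7   3.3 116.9   0.   59.7  27.7]
position [515.4 152.1  37.1]
ee_rot [-180.   -0.   73.]
contact_force [-1.1  0.2  1.2]
grip_width 60.4
gripper_force 0.8
row [ -0.  -0. -17.] [-83.    9.2 -19.1] TCP [500.   70.   56.2]
```

{"api": "step_arm", "payload": {
  "rows": [
    [0,0,0,0,0,0,0.6],
    [0,0,0,0,0,0,0.6],
    [0,0,0,0,0,-12,0.6],
    [0,0,-2,-12,0,-18,0.6],
    [0,0,-6,-32,3,-20,0.6],
    [0,0,-11,-55,6,-20,0.6],
    [0,0,-15,-75,8,-20,0.6],
    [0,0,-17,-83,9,-20,0.6],
    [0,0,-17,-83,9,-10,0.6],
    [0,0,-17,-83,9,-3,0.6]
  ]
}}

```text
time: 9.82
position: [499.4, 70.0, 38.8]
ee_rot: [-180.0, 0.0, 90.0]
contact_force: [0.7, -0.4, -1.1]
grip_width: 59.9
gripper_force: 15.0
```

{"api": "step_arm", "payload": {
  "rows": [
    [0,0,0,0,0,1.5,0.6],
    [0,0,0,0,0,3,0.6],
    [0,0,0,0,0,3,-1],
    [0,0,0,0,0,3,-1],
    [0,0,0,0,0,0,-1],
    [0,0,0,0,0,-60,-1],
    [0,0,0,0,0,-110,-1]
  ]
}}

```text
time: 10.7
position: [499.8, 69.8, 151.3]
ee_rot: [180.0, -0.0, 90.0]
contact_force: [-0.1, 0.2, -0.0]
grip_width: 94.9
gripper_force: 0.0
```

Run:
```python
from h import *
st()
z=[np.cos(np.radians(35)),0,-np.sin(np.radians(35))]
for yd in([0,1,0],[0,-1,0]):
    go(np.array([500,70,50])-100*np.array(z)-np.array([6,0,0]),z,yd)
    go(np.array([500,70,50])-180*np.array(z)-np.array([6,0,-60]),z,yd)
```

```text
time 10.7
joint_positions [  1.9  -8.8 116.5   0.   72.3   1.8]
position [499.8  69.8 151.3]
ee_rot [180.  -0.  90.]
contact_force [-0.1  0.2 -0. ]
grip_width 94.9
gripper_force 0.0
row [-42.9 -42.9 -82.4] [  0.2 -72.3  54.7] TCP [427.5  70.   96.6]
row [-42.9 -42.9 -82.4] [   0.2 -137.8  -51.2] TCP [362.   70.  202.5]
row [-42.9  42.9  82.4] [  0.2 -72.3  54.7] TCP [427.5  70.   96.6]
row [-42.9  42.9  82.4] [   0.2 -137.8  -51.2] TCP [362.   70.  202.5]
```

{"api": "step_arm", "payload": {
  "rows": [
    [0,0,0,0,-30,-51,-1],
    [-4,-4,-8,0,-70,-51,-1],
    [-9,-9,-17,0,-110,-51,-1],
    [-13,-13,-26,0,-138,-51,-1],
    [-18,-18,-35,0,-138,-51,-1],
    [-23,-23,-44,0,-138,-51,-1],
    [-28,-28,-53,0,-138,-51,-1],
    [-32,-32,-62,0,-138,-51,-1],
    [-37,-37,-71,0,-138,-51,-1],
    [-42.9,-42.9,-82.4,0,-138,-51,-1]
  ]
}}

```text
time: 11.95
position: [412.0, 104.9, 192.9]
ee_rot: [177.9, 50.5, 170.7]
contact_force: [0.4, -0.4, -0.1]
grip_width: 95.1
gripper_force: 0.0
```

Run:
```python
from h import *
st()
z=[np.cos(np.radians(35)),0,-np.sin(np.radians(35))]
go(np.array([494,70,50])-100*np.array(z),z,[0,1,0])
```

```text
time 12.0
joint_positions [ 21.3 -58.7 152.2 -31.4  44.1 -45.9]
position [412.  104.9 192.9]
ee_rot [177.9  50.5 170.7]
contact_force [ 0.4 -0.4 -0.1]
grip_width 95.1
gripper_force 0.0
row [-5.4 -4.4 -5.7] [ 60.9 -34.7  76.3] TCP [427.5  70.   96.6]
```

Run:
```python
from h import *
z=[np.cos(np.radians(35)),0,-np.sin(np.radians(35))]
go([494,70,150],z,[0,1,0])
```

```text
row [-5.4 -4.4 -5.7] [-23.4 -22.7 111.9] TCP [509.4  70.  139.2]
```

{"api": "step_arm", "payload": {
  "rows": [
    [-5.4,-4.4,-5.7,-23,-23,30,-1],
    [-5.4,-4.4,-5.7,-23,-23,75,-1],
    [-5.4,-4.4,-5.7,-23,-23,112,-1],
    [-5.4,-4.4,-5.7,-23,-23,112,-1],
    [-5.4,-4.4,-5.7,-23,-23,112,-1]
  ]
}}

```text
time: 12.58
position: [494.9, 68.6, 153.3]
ee_rot: [179.8, 53.9, 179.5]
contact_force: [0.6, -0.0, 0.2]
grip_width: 95.1
gripper_force: 0.0
```

Run:
```python
from h import *
st()
z=[np.cos(np.radians(35)),0,-np.sin(np.radians(35))]
go([494,70,50],z,[0,1,0])
```

```text
time 12.6
joint_positions [  3.6 -42.8 150.8 -10.   18.4 -78.1]
position [494.9  68.6 153.3]
ee_rot [179.8  53.9 179.5]
contact_force [ 0.6 -0.   0.2]
grip_width 95.1
gripper_force 0.0
row [-0.3 -1.1 -0.3] [83.7  1.3 78.9] TCP [509.4  70.   39.2]
```

Run:
```python
import numpy as np
from scipy.optimize import least_squares
S=np.array([[61.9,7.13,94.63,78.35,257.5,596.1,213.4],[-4.8,-14.2,114.8,79.3,487.2,13.1,214.9],[-32,-9.5,125.4,64.3,416.9,-197.2,72],[10.7,3.3,116.9,59.7,515.4,152.1,37.1],[1.9,-8.8,116.5,72.3,499.8,69.8,151.3],[3.6,-42.8,150.8,18.4,494.9,68.6,153.3]])
r=np.radians
def fk(p,j2,j3,j5):
    r0,L1,L2,e,z0,L3=p;a=r(j2);b=a+r(j3);c=b+r(j5)
    return np.array([r0+L1*np.sin(a)+L2*np.sin(b+e)+L3*np.sin(c), z0+L1*np.cos(a)+L2*np.cos(b+e)+L3*np.cos(c)])
# lateral offset from azimuth - j1
off=[np.hypot(s[4],s[5])*np.sin(np.arctan2(s[5],s[4])-r(s[0])) for s in S[:5]];print("off",np.round(off,1))
d=np.mean(off)
def res(p):
    out=[]
    for i,s in enumerate(S):
        m=fk(p,s[1],s[2],s[3]);t=[np.sqrt(s[4]**2+s[5]**2-d*d),s[6]]
        out+=list((m-t)*(0.3 if i==5 else 1))
    return out+[p[3]*20,(p[0])*.02]
q=least_squares(res,[0,400,400,0,200,250]);p=q.x;print(p.round(2),np.round(q.fun,1))
np.save("fk.npy",np.r_[p,d])
# feasibility: grasp point radius g, height h, tilt th (outward +)
def ik(g,h,th):
    c=r(180-th)
    R_,Z=g+18.8*np.sin(c),h+18.8*np.cos(c)
    best=None
    for x0 in([0,110],[-40,140],[30,90]):
        s=least_squares(lambda a:fk(p,a[0],a[1],180-th-a[0]-a[1])-[R_,Z],x0)
        if s.cost<1: return np.r_[s.x,180-th-s.x.sum()].round(0)
for g in(500,560,600,650):
    for th,h in((55,50),(45,50),(40,50),(30,50),(-35,35),(-45,35),(-60,35),(-45,130),(55,35),(45,35)): print(g,th,h,ik(g,h,th))
```

```text
off [53.6 53.8 53.7 53.8 53.2]
[4.0000e-02 4.5098e+02 6.1406e+02 7.0000e-02 2.2222e+02 2.9075e+02] [-0.3  0.   0.1  0.3 -0.5 -0.7  0.4  0.5  0.3  0.   0.2 -0.5  1.4  0. ]
500 55 50 [-19. 151.  -7.]
500 45 50 [-20. 147.   8.]
500 40 50 [-19. 145.  15.]
500 30 50 [-16. 139.  27.]
500 -35 35 [ 23. 102.  91.]
500 -45 35 [29. 97. 99.]
500 -60 35 [ 38.  90. 112.]
500 -45 130 [ 22.  96. 108.]
500 55 35 [-16. 151. -10.]
500 45 35 [-17. 147.   5.]
560 55 50 [ -9. 144. -10.]
560 45 50 [-10. 140.   5.]
560 40 50 [ -9. 137.  12.]
560 30 50 [ -7. 132.  25.]
560 -35 35 [29. 93. 93.]
560 -45 35 [ 35.  88. 102.]
560 -60 35 [ 44.  80. 116.]
560 -45 130 [ 28.  87. 110.]
560 55 35 [ -6. 143. -13.]
560 45 35 [ -7. 140.   3.]
600 55 50 [ -3. 138. -11.]
600 45 50 [ -4. 134.   4.]
600 40 50 [ -4. 132.  11.]
600 30 50 [ -2. 127.  25.]
600 -35 35 [33. 87. 95.]
600 -45 35 [ 39.  81. 105.]
600 -60 35 [ 48.  74. 119.]
600 -45 130 [ 33.  80. 112.]
600 55 35 [ -0. 138. -13.]
600 45 35 [ -2. 135.   2.]
650 55 50 [  4. 132. -11.]
650 45 50 [  3. 128.   4.]
650 40 50 [  3. 126.  11.]
650 30 50 [  5. 120.  25.]
650 -35 35 [38. 79. 98.]
650 -45 35 [ 44.  73. 108.]
650 -60 35 [ 53.  64. 122.]
650 -45 130 [ 39.  72. 115.]
650 55 35 [  6. 132. -13.]
650 45 35 [  4. 128.   2.]
```

```bash
cat >> h.py <<'E'
def tilt(t,a=0):  # tool z tilted t deg outward from straight down, azimuth a
    return [np.sin(np.radians(t))*np.cos(np.radians(a)),np.sin(np.radians(t))*np.sin(np.radians(a)),-np.cos(np.radians(t))]
E
python3 - <<'E'
from h import *
go([592,70,200],tilt(-60),[0,1,0]); go([592,70,100],tilt(-60),[0,1,0])
E
```

```text
row [ 1.000e-01  1.139e+02 -4.000e-01] [-77.7   2.   43.3] TCP [575.7  70.  190.6]
row [ 1.000e-01  1.139e+02 -4.000e-01] [  3.1   1.8 102.2] TCP [575.7  70.   90.6]
```

{"api": "step_arm", "payload": {
  "rows": [
    [0,10,0,-60,2,20,-1],
    [0,20.5,0,-78,2,43,-1],
    [0,31,0,-78,2,43,-1],
    [0,41.5,0,-78,2,43,-1],
    [0,52,0,-78,2,43,-1],
    [0,62.5,0,-78,2,43,-1],
    [0,73,0,-78,2,43,-1],
    [0,83.5,0,-78,2,43,-1],
    [0,94,0,-78,2,43,-1],
    [0,104.5,0,-78,2,43,-1]
  ]
}}

```text
time: 13.82
position: [576.4, 71.0, 192.4]
ee_rot: [179.9, -50.7, 179.8]
contact_force: [-0.2, -0.2, -0.1]
grip_width: 95.3
gripper_force: 0.0
```

Run:
```python
from h import *
st();go([592,70,100],tilt(-60),[0,1,0])
```

```text
time 13.8
joint_positions [  1.1  31.3  77.    1.4 122.4 -88.4]
position [576.4  71.  192.4]
ee_rot [179.9 -50.7 179.8]
contact_force [-0.2 -0.2 -0.1]
grip_width 95.3
gripper_force 0.0
row [ 0.3  9.3 -0.1] [-78.3  -1.1  65.1] TCP [575.7  70.   90.6]
```

Next I'll drop to the pre-grasp pose and check it.

{"api": "step_arm", "payload": {
  "rows": [
    [0,9.3,0,-20,-1,16,-1],
    [0,9.3,0,-45,-1,37,-1],
    [0,9.3,0,-70,-1,58,-1],
    [0,9.3,0,-78,-1,65,-1],
    [0,9.3,0,-78,-1,65,-1]
  ]
}}

```text
time: 14.45
position: [574.7, 69.4, 89.4]
ee_rot: [179.8, -59.9, 179.8]
contact_force: [-0.2, 0.5, 0.8]
grip_width: 94.9
gripper_force: 0.0
```

Run:
```python
from h import *
go([505,70,50],tilt(-60),[0,1,0])
cv2.imwrite("pics/c5.png",np.hstack([crop("top",170,160,100,80,4),crop("side",200,100,100,80,4)]))
```

```text
row [ 0.3  0.1 -0.1] [ 0.9  0.  98.9] TCP [488.7  70.   40.6]
```

View pics/c5.png

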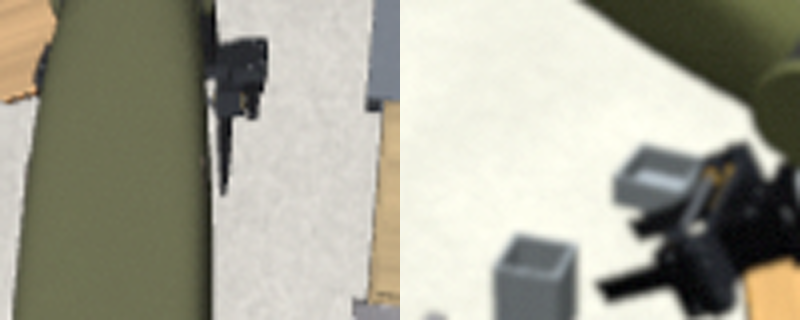

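The gripper, tilted towards the robot, is lined up with the jar (side crop, jar top at (537,260), fingers at (605,290) and (640,225)). I'll move in and grip.

{"api": "step_arm", "payload": {
  "rows": [
    [0,0,0,1,0,20,-1],
    [0,0,0,1,0,45,-1],
    [0,0,0,1,0,70,-1],
    [0,0,0,1,0,90,-1],
    [0,0,0,1,0,99,-1],
    [0,0,0,1,0,99,0.6],
    [0,0,0,1,0,99,0.6],
    [0,0,0,1,0,99,0.6],
    [0,0,0,1,0,99,0.6],
    [0,0,0,1,0,99,0.6]
  ],
  "squeeze": 25
}}

```text
time: 15.8
position: [489.0, 69.6, 40.1]
ee_rot: [179.8, -59.9, 179.7]
contact_force: [1.2, 0.7, 1.2]
grip_width: 60.1
gripper_force: 25.0
```

Run:
```python
from h import *
st()
go([505,70,150],tilt(-60),[0,1,0]);go([505,70,100],tilt(30),[0,1,0])
```

```text
time 15.8
joint_positions [  1.1  37.2  89.    1.5 113.6 -88.7]
position [489.   69.6  40.1]
ee_rot [179.8 -59.9 179.7]
contact_force [1.2 0.7 1.2]
grip_width 60.1
gripper_force 25.0
row [ 0.4  0.1 -0.1] [ 87.1   0.6 -50.1] TCP [488.7  70.  140.6]
row [  0.2 -89.9  -0.4] [ 25.    0.7 -43.8] TCP [514.4  70.   83.7]
```

{"api": "step_arm", "payload": {
  "rows": [
    [0,0,0,25,0,-15,0.6],
    [0,0,0,55,0,-32,0.6],
    [0,-7,0,70,0,-42,0.6],
    [0,-16,0,66,0,-43,0.6],
    [0,-26,0,61,0,-43,0.6],
    [0,-36,0,55,0,-43,0.6],
    [0,-46,0,49,0,-43,0.6],
    [0,-56,0,43,0,-43,0.6],
    [0,-66,0,37,0,-43,0.6],
    [0,-76,0,31,0,-43,0.6]
  ]
}}

```text
time: 17.05
position: [510.3, 69.0, 88.5]
ee_rot: [179.9, 16.4, 179.5]
contact_force: [-0.7, -0.4, -2.4]
grip_width: 59.9
gripper_force: 25.0
```

Run:
```python
from h import *
st()
go([505,70,45],tilt(30),[0,1,0])
```

```text
time 17.0
joint_positions [  2.1 -14.1 128.6  -0.8  49.1 -87. ]
position [510.3  69.   88.5]
ee_rot [179.9  16.4 179.5]
contact_force [-0.7 -0.4 -2.4]
grip_width 59.9
gripper_force 25.0
row [ -0.1 -13.6  -0.4] [12.9  0.9 58.5] TCP [514.4  70.   28.7]
```

{"api": "step_arm", "payload": {
  "rows": [
    [0,-9,-0.2,5,0.5,10,0.6],
    [0,-13.6,-0.4,9,1,28,0.6],
    [0,-13.6,-0.4,12,1,46,0.6],
    [0,-13.6,-0.4,13,1,56,0.6],
    [0,-13.6,-0.4,13,1,58.5,0.6]
  ]
}}

```text
time: 17.68
position: [513.7, 70.1, 27.7]
ee_rot: [-179.9, 29.5, 180.0]
contact_force: [0.0, -0.5, -2.0]
grip_width: 59.7
gripper_force: 25.0
```

Run:
```python
from h import *
st()
go([505,70,35],tilt(30),[0,1,0])
cv2.imwrite("pics/c6.png",crop("side",190,110,80,80,7))
```

```text
time 17.7
joint_positions [  2.6 -14.1 138.4  -3.1  26.3 -84.9]
position [513.7  70.1  27.7]
ee_rot [-179.9   29.5  180. ]
contact_force [ 0.  -0.5 -2. ]
grip_width 59.7
gripper_force 25.0
row [-0.1 -0.5 -0. ] [ 3.8 -0.1  8.1] TCP [514.4  70.   18.7]
```

View pics/c6.png

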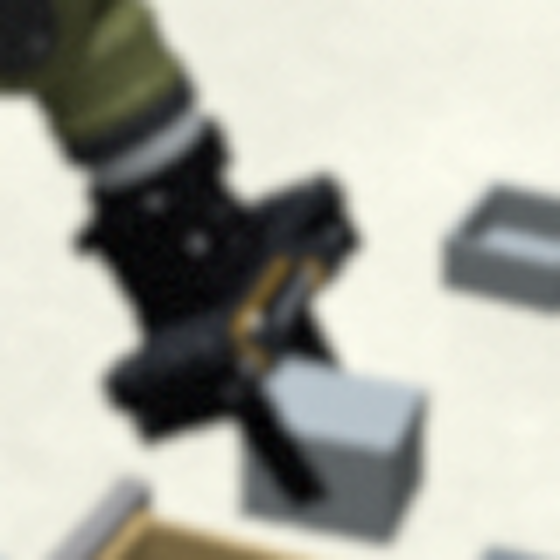

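The jar lies level with its bottom facing away from the robot. I'll lower it.

{"api": "step_arm", "payload": {
  "rows": [
    [0,-0.5,0,2,0,3.5,0.6],
    [0,-0.5,0,3.5,0,6,0.6],
    [0,-0.5,0,4.5,0,8,0.6],
    [0,-0.5,0,4.5,0,8,0.6]
  ]
}}

```text
time: 18.23
position: [514.9, 70.2, 20.2]
ee_rot: [-179.9, 30.2, 180.0]
contact_force: [0.4, -0.5, 0.0]
grip_width: 59.7
gripper_force: 25.0
```

{"api": "step_arm", "payload": {
  "rows": [
    [0,0,0,0.5,0,1,0.6],
    [0,0,0,0.5,0,1,0.6],
    [0,0,0,0.5,0,1,-1],
    [0,0,0,0.5,0,1,-1],
    [0,0,0,0.5,0,1,-1],
    [0,0,0,0,0,-40,-1],
    [0,0,0,0,0,-100,-1],
    [0,0,0,0,0,-150,-1],
    [0,0,0,0,0,-150,-1]
  ]
}}

```text
time: 19.35
position: [440.6, 70.7, 155.6]
ee_rot: [-180.0, 30.9, 180.0]
contact_force: [-0.0, -0.3, -0.3]
grip_width: 95.3
gripper_force: 0.0
```

Run:
```python
from h import *
st()
# side-view look at the released jar in numbers: crop saved for viewing
cv2.imwrite("pics/c7.png",np.hstack([crop("top",170,190,66,80,6),crop("side",210,130,66,80,6)]))
```

```text
time 19.4
joint_positions [  3.4 -41.6 142.2  -2.4  48.5 -85.5]
position [440.6  70.7 155.6]
ee_rot [-180.    30.9  180. ]
contact_force [-0.  -0.3 -0.3]
grip_width 95.3
gripper_force 0.0
```

View pics/c7.png

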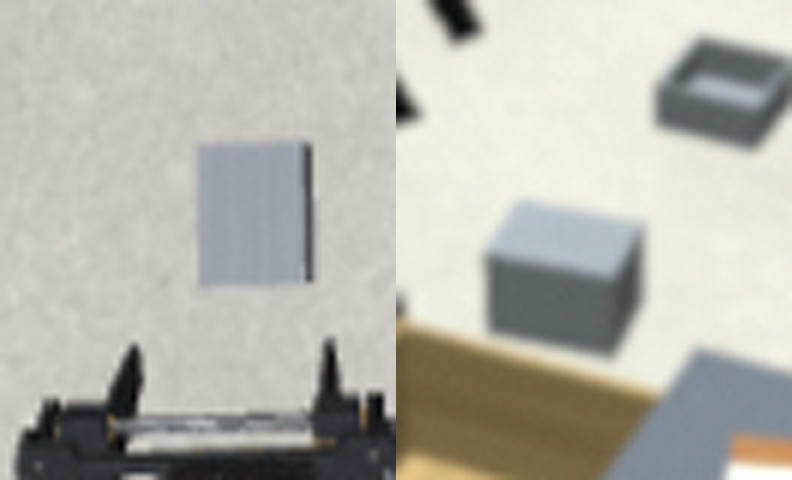

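Run:
```python
from h import *
for c in[(198,143),(198,285),(303,143),(303,285)]: print(ray("top",170+(c[0]+.5)/6-.5,190+(c[1]+.5)/6-.5,60).round(1))
go([617,70,180],tilt(-60),[0,1,0])
```

```text
[555.7  98.7  60. ]
[476.8 100.2  60. ]
[554.  40.  60.]
[475.1  41.7  60. ]
row [-0.  90.2 -0.1] [-150.5   -0.3   63.3] TCP [600.7  70.  170.6]
```

The picture shows the jar lying flat at crop (198–303, 143–285). That gives x from 476 to 555 and y from 41 to 99, as expected. I'll turn the tool for the second grasp.

{"api": "step_arm", "payload": {
  "rows": [
    [0,8,0,-40,0,0,-1],
    [0,18,0,-80,0,20,-1],
    [0,28,0,-120,0,42,-1],
    [0,38,0,-150,0,63,-1],
    [0,48,0,-150,0,63,-1],
    [0,58,0,-150,0,63,-1],
    [0,68,0,-150,0,63,-1],
    [0,78,0,-150,0,63,-1],
    [0,88,0,-150,0,63,-1],
    [0,90,0,-150,0,63,-1]
  ]
}}

```text
time: 20.7
position: [598.9, 70.0, 162.3]
ee_rot: [-179.8, -60.6, 179.8]
contact_force: [-0.7, -0.4, -0.9]
grip_width: 95.1
gripper_force: 0.0
```

Run:
```python
from h import *
st();go([617,70,83],tilt(-60),[0,1,0]);go([530,70,33],tilt(-60),[0,1,0])
```

```text
time 20.7
joint_positions [  1.1  41.   69.9   1.3 129.6 -88.5]
position [598.9  70.  162.3]
ee_rot [-179.8  -60.6  179.8]
contact_force [-0.7 -0.4 -0.9]
grip_width 95.1
gripper_force 0.0
row [ 0.  -0.6 -0.1] [-78.1   0.1  42. ] TCP [600.7  70.   73.6]
row [ 0.  -0.6 -0.1] [-78.9   0.  142.4] TCP [513.7  70.   23.6]
```

{"api": "step_arm", "payload": {
  "rows": [
    [0,-0.6,0,-20,0,5,-1],
    [0,-0.6,0,-50,0,20,-1],
    [0,-0.6,0,-74,0,38,-1],
    [0,-0.6,0,-78.5,0,55,-1],
    [0,-0.6,0,-78.5,0,80,-1],
    [0,-0.6,0,-79,0,105,-1],
    [0,-0.6,0,-79,0,128,-1],
    [0,-0.6,0,-79,0,140,-1],
    [0,-0.6,0,-79,0,142,-1],
    [0,-0.6,0,-79,0,142,-1]
  ]
}}

```text
time: 21.95
position: [517.7, 70.2, 30.7]
ee_rot: [-179.9, -59.1, 179.8]
contact_force: [-0.1, -0.2, 0.3]
grip_width: 95.1
gripper_force: 0.0
```

{"api": "step_arm", "payload": {
  "rows": [
    [0,0,0,0,0,0,0.6],
    [0,0,0,0,0,0,0.6],
    [0,0,0,0,0,0,0.6],
    [0,0,0,0,0,0,0.6],
    [0,0,0,0,0,0,0.6]
  ],
  "squeeze": 30
}}

```text
time: 22.58
position: [517.0, 70.2, 30.2]
ee_rot: [-179.9, -59.3, 179.8]
contact_force: [0.2, -0.2, -0.1]
grip_width: 59.9
gripper_force: 30.0
```

Run:
```python
from h import *
st();go([530,70,200],tilt(-60),[0,1,0]);go([530,70,200],tilt(30),[0,1,0])
```

```text
time 22.6
joint_positions [  1.2  40.4  84.8   1.2 114.  -88.8]
position [517.   70.2  30.2]
ee_rot [-179.9  -59.3  179.8]
contact_force [ 0.2 -0.2 -0.1]
grip_width 59.9
gripper_force 30.0
row [ 0.   0.7 -0.1] [139.6  -0.4 -79.2] TCP [513.7  70.  190.6]
row [ -0.  -89.3  -0.1] [120.5  -0.4 -97.7] TCP [539.4  70.  183.7]
```

{"api": "step_arm", "payload": {
  "rows": [
    [0,0,0,20,0,-12,0.6],
    [0,0,0,55,0,-32,0.6],
    [0,-4,0,90,0,-55,0.6],
    [0,-14,0,115,0,-75,0.6],
    [0,-24,0,122,0,-90,0.6],
    [0,-34,0,121,0,-97,0.6],
    [0,-44,0,121,0,-98,0.6],
    [0,-54,0,121,0,-98,0.6],
    [0,-64,0,121,0,-98,0.6],
    [0,-74,0,121,0,-98,0.6]
  ]
}}

```text
time: 23.82
position: [539.2, 70.4, 186.6]
ee_rot: [-179.9, 15.2, 179.9]
contact_force: [0.2, -0.3, -1.9]
grip_width: 60.0
gripper_force: 30.0
```

Run:
```python
from h import *
st();go([545,-211.7,200],tilt(30.7,-6.4),az(83.6))
```

```text
time 23.8
joint_positions [  2.1 -15.2 119.4  -0.7  60.7 -87.6]
position [539.2  70.4 186.6]
ee_rot [-179.9   15.2  179.9]
contact_force [ 0.2 -0.3 -1.9]
grip_width 60.0
gripper_force 30.0
row [  2.4 -15.5   5.9] [ -14.4 -283.1    7. ] TCP [ 554.5 -212.8  183.8]
```

{"api": "step_arm", "payload": {
  "rows": [
    [0,-8,0,-1,-10,0,0.6],
    [0,-15,1,-3,-35,2,0.6],
    [0.5,-15.5,2,-5,-70,4,0.6],
    [1,-15.5,3,-7,-110,6,0.6],
    [1.5,-15.5,4,-9,-155,7,0.6],
    [2,-15.5,5,-11,-200,7,0.6],
    [2.4,-15.5,5.9,-13,-240,7,0.6],
    [2.4,-15.5,5.9,-14,-268,7,0.6],
    [2.4,-15.5,5.9,-14.4,-283,7,0.6],
    [2.4,-15.5,5.9,-14.4,-283,7,0.6]
  ]
}}

```text
time: 25.08
position: [554.4, -212.9, 181.9]
ee_rot: [180.0, 30.2, 173.5]
contact_force: [-0.4, -0.3, -1.3]
grip_width: 60.0
gripper_force: 30.0
```

Run:
```python
from h import *
st();go([545,-211.7,95],tilt(30.7,-6.4),az(83.6))
cv2.imwrite("pics/c8.png",np.hstack([crop("top",240,140,100,120,4),crop("side",170,130,100,120,4)]))
```

```text
time 25.1
joint_positions [ -32.5  -15.7  123.1   17.8   46.3 -125.4]
position [ 554.4 -212.9  181.9]
ee_rot [180.   30.2 173.5]
contact_force [-0.4 -0.3 -1.3]
grip_width 60.0
gripper_force 30.0
row [-0.  -0.5 -0.1] [51.8  0.2 89.1] TCP [ 554.5 -212.8   78.8]
```

View pics/c8.png

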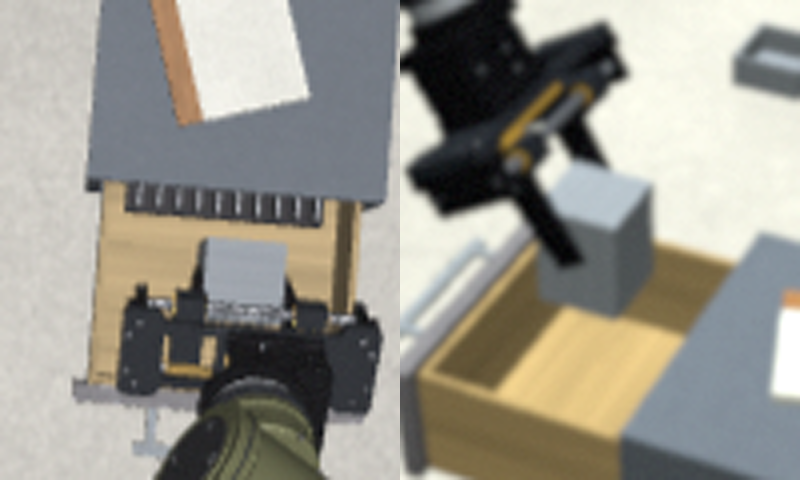

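The jar is upside down over the open drawer floor, in front of the rack and level (side crop, jar at (597,240)). I'll lower it.

{"api": "step_arm", "payload": {
  "rows": [
    [0,-0.3,0,8,0,13,0.6],
    [0,-0.5,0,20,0,34,0.6],
    [0,-0.5,0,31,0,53,0.6],
    [0,-0.5,0,40,0,69,0.6],
    [0,-0.5,0,47,0,80,0.6],
    [0,-0.5,0,51,0,87,0.6],
    [0,-0.5,0,52,0,89,0.6],
    [0,-0.5,0,52,0,89,0.6]
  ]
}}

```text
time: 26.18
position: [555.0, -213.0, 79.0]
ee_rot: [-179.9, 30.8, 173.6]
contact_force: [0.7, 0.4, -0.9]
grip_width: 59.8
gripper_force: 30.0
```

Run:
```python
from h import *
st();go([545,-211.7,80],tilt(30.7,-6.4),az(83.6))
```

```text
time 26.2
joint_positions [ -32.6   -8.   127.8   23.5   34.3 -132.7]
position [ 555. -213.   79.]
ee_rot [-179.9   30.8  173.6]
contact_force [ 0.7  0.4 -0.9]
grip_width 59.8
gripper_force 30.0
row [-0.1  0.1  0. ] [ 8.2  0.2 12.7] TCP [ 554.5 -212.8   63.8]
```

{"api": "step_arm", "payload": {
  "rows": [
    [0,0,0,2,0,3.5,0.6],
    [0,0,0,3.5,0,6,0.6],
    [0,0,0,5,0,8.5,0.6],
    [0,0,0,6,0,10.5,0.6],
    [0,0,0,6,0,10.5,0.6]
  ]
}}

```text
time: 26.8
position: [554.7, -212.6, 66.0]
ee_rot: [-180.0, 30.7, 173.6]
contact_force: [0.2, -0.6, -1.5]
grip_width: 59.9
gripper_force: 30.0
```

{"api": "step_arm", "payload": {
  "rows": [
    [0,0,0,0.5,0,0.8,0.6],
    [0,0,0,1,0,1.7,0.6],
    [0,0,0,1,0,1.7,0.6]
  ]
}}

```text
time: 27.18
position: [554.8, -212.7, 64.3]
ee_rot: [-180.0, 30.7, 173.6]
contact_force: [-1.2, 0.3, -1.0]
grip_width: 60.2
gripper_force: 30.0
```

{"api": "step_arm", "payload": {
  "rows": [
    [0,0,0,0.5,0,0.9,0.6],
    [0,0,0,1,0,1.7,0.6],
    [0,0,0,1,0,1.7,0.6]
  ]
}}

```text
time: 27.55
position: [555.7, -212.9, 63.5]
ee_rot: [-180.0, 30.9, 173.6]
contact_force: [0.2, 1.5, 3.4]
grip_width: 59.7
gripper_force: 30.0
```

{"api": "step_arm", "payload": {
  "rows": [
    [0,0,0,0,0,0,0.3],
    [0,0,0,0,0,0,-0.3],
    [0,0,0,0,0,0,-0.3],
    [0,0,0,0,0,0,-0.3],
    [0,0,0,0,0,-10,-0.4],
    [0,0,0,0,0,-30,-0.4],
    [0,0,0,0,0,-70,-0.4],
    [0,0,0,0,0,-120,-0.4],
    [0,0,0,-20,0,-150,-0.4],
    [0,0,0,-20,0,-150,-0.4]
  ]
}}

```text
time: 28.8
position: [497.1, -207.4, 207.0]
ee_rot: [-179.7, 31.2, 173.7]
contact_force: [-0.0, -0.4, 0.9]
grip_width: 66.3
gripper_force: 0.0
```

Run:
```python
from h import *
st();go([417,-197.3,210],tilt(0),az(-6.4));go([417,-197.3,210],tilt(0),az(173.6))
cv2.imwrite("pics/c9.png",np.hstack([crop("top",240,140,100,120,4),crop("side",170,130,100,120,4)]))
```

```text
time 28.8
joint_positions [ -36.4  -26.   128.4   19.    51.4 -128.5]
position [ 497.1 -207.4  207. ]
ee_rot [-179.7   31.2  173.7]
contact_force [-0.  -0.4  0.9]
grip_width 66.3
gripper_force 0.0
row [24.2 24.7 87.6] [ 77.2   1.1 -28.4] TCP [ 417.  -197.3  191.2]
row [-24.7  24.2 -87.5] [ 77.2   1.1 -28.4] TCP [ 417.  -197.3  191.2]
```

View pics/c9.png

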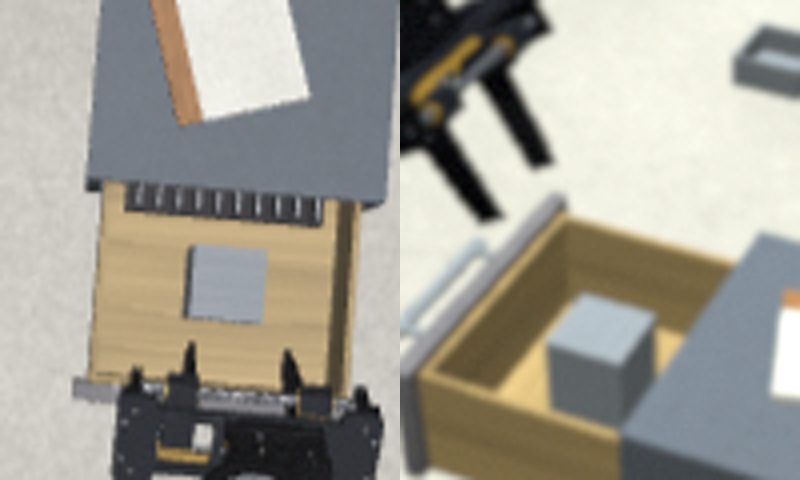

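The jar stands mouth-down, flat and centred on the drawer floor ((227,283) in the top crop), clear of the rack. Next I'll go back to the handle.

{"api": "step_arm", "payload": {
  "rows": [
    [2,2,8,30,0,-20,0.33],
    [5,5,17,60,0,-28,0.33],
    [8,8,26,77,1,-28,0.33],
    [10.5,10.5,36,77,1,-28,0.33],
    [13,13,46,77,1,-28,0.33],
    [16,16,56,77,1,-28,0.33],
    [19,19,66,77,1,-28,0.33],
    [21.5,22,76,77,1,-28,0.33],
    [24.2,24.7,86,77,1,-28,0.33],
    [24.2,24.7,87.6,77,1,-28,0.33]
  ]
}}

```text
time: 30.15
position: [415.4, -195.8, 183.9]
ee_rot: [-179.3, -0.4, 83.7]
contact_force: [0.1, -0.2, 0.3]
grip_width: 31.7
gripper_force: 0.0
```

Run:
```python
from h import *
st();go([417,-197.3,160],tilt(0),az(-6.4));go([417,-197.3,92],tilt(0),az(-6.4))
```

```text
time 30.2
joint_positions [-3.200e+01 -1.630e+01  1.195e+02  1.000e-01  7.760e+01 -2.570e+01]
position [ 415.4 -195.8  183.9]
ee_rot [-179.3   -0.4   83.7]
contact_force [ 0.1 -0.2  0.3]
grip_width 31.7
gripper_force 0.0
row [-0.7 -0.4  0.1] [-1.6  2.2 42.7] TCP [ 417.  -197.3  141.2]
row [-0.7 -0.4  0.1] [ -2.    3.  110.7] TCP [ 417.  -197.3   73.2]
```

{"api": "step_arm", "payload": {
  "rows": [
    [-0.7,-0.4,0,-2,2,20,0.33],
    [-0.7,-0.4,0,-2,2.5,45,0.33],
    [-0.7,-0.4,0,-2,3,70,0.33],
    [-0.7,-0.4,0,-2,3,88,0.33],
    [-0.7,-0.4,0,-2,3,100,0.33],
    [-0.7,-0.4,0,-2,3,110,0.33],
    [-0.7,-0.4,0,-2,3,110,0.33]
  ]
}}

```text
time: 31.02
position: [417.6, -197.6, 75.7]
ee_rot: [179.8, 0.1, 83.7]
contact_force: [0.5, -0.1, -0.2]
grip_width: 32.2
gripper_force: 0.0
```

{"api": "step_arm", "payload": {
  "rows": [
    [0,0,0,0,0,0,1],
    [0,0,0,0,0,0,1],
    [0,0,0,0,0,0,1],
    [0,0,0,0,0,0,1]
  ],
  "squeeze": 20
}}

```text
time: 31.52
position: [418.2, -198.0, 76.8]
ee_rot: [179.7, 0.1, 83.6]
contact_force: [-0.7, -0.2, 2.4]
grip_width: 10.7
gripper_force: 20.0
```

{"api": "step_arm", "payload": {
  "rows": [
    [0,0,0,0,2,0,1],
    [0,0,0,0,6,0,1],
    [0,0,0,0,12,0,1],
    [0,0,0,0,20,0,1],
    [0,0,0,0,29,0,1],
    [0,0,0,0,38,0,1],
    [0,0,0,0,47,0,1],
    [0,0,0,0,56,0,1],
    [0,0,0,0,65,0,1],
    [0,0,0,0,73,0,1]
  ]
}}

```text
time: 32.78
position: [491.2, -206.2, 76.7]
ee_rot: [179.7, 0.1, 83.6]
contact_force: [-1.6, -1.1, 4.6]
grip_width: 10.5
gripper_force: 20.0
```

{"api": "step_arm", "payload": {
  "rows": [
    [0,0,0,0,9,0,1],
    [0,0,0,0,18,0,1],
    [0,0,0,0,27,0,1],
    [0,0,0,0,36,0,1],
    [0,0,0,0,45,0,1],
    [0,0,0,0,54,0,1],
    [0,0,0,0,62,0,1],
    [0,0,0,0,69,0,1],
    [0,0,0,0,75,0,1],
    [0,0,0,0,79,0,1]
  ]
}}

```text
time: 34.02
position: [569.2, -214.9, 76.8]
ee_rot: [179.7, 0.1, 83.6]
contact_force: [-1.3, -4.3, 4.4]
grip_width: 10.2
gripper_force: 20.0
```

{"api": "step_arm", "payload": {
  "rows": [
    [0,0,0,0,3,0,1],
    [0,0,0,0,5,0,1],
    [0,0,0,0,7,0,1],
    [0,0,0,0,8,0,1],
    [0,0,0,0,8,0,1]
  ]
}}

```text
time: 34.65
position: [577.0, -215.8, 76.8]
ee_rot: [179.7, 0.1, 83.6]
contact_force: [-1.0, -4.7, 4.0]
grip_width: 10.3
gripper_force: 20.0
```

{"api": "step_arm", "payload": {
  "rows": [
    [0,0,0,0,1,0,1],
    [0,0,0,0,2,0,1],
    [0,0,0,0,2,0,1]
  ]
}}

```text
time: 35.02
position: [578.9, -216.0, 76.8]
ee_rot: [179.7, 0.1, 83.6]
contact_force: [-1.7, -4.9, 3.2]
grip_width: 10.2
gripper_force: 20.0
```

{"api": "step_arm", "payload": {
  "rows": [
    [0,0,0,0,1,0,1],
    [0,0,0,0,2,0,1],
    [0,0,0,0,3,0,1],
    [0,0,0,0,3,0,1]
  ]
}}

```text
time: 35.52
position: [579.2, -216.0, 76.7]
ee_rot: [-179.8, 0.1, 83.7]
contact_force: [-11.2, -3.6, 10.0]
grip_width: 10.7
gripper_force: 20.0
```

Contact at -11 N shows the drawer is against its stop. I'll ease off, release and lift away.

{"api": "step_arm", "payload": {
  "rows": [
    [0,0,0,0,-2,0,1],
    [0,0,0,0,-2.5,0,0.33],
    [0,0,0,0,-2.5,0,0.33],
    [0,0,0,0,-2.5,0,0.33],
    [0,0,0,0,-2.5,-25,0.33],
    [0,0,0,0,-2.5,-60,0.33],
    [0,0,0,0,-2.5,-110,0.33],
    [0,0,0,0,-60,-150,0.33],
    [0,0,0,0,-110,-150,0.33],
    [0,0,0,0,-110,-150,0.33]
  ]
}}

```text
time: 36.78
position: [469.5, -202.6, 226.4]
ee_rot: [179.7, 0.1, 83.6]
contact_force: [0.8, 1.3, -0.9]
grip_width: 31.5
gripper_force: 0.0
```

Run:
```python
from h import *
st()
im=crop("side",190,140,110,120,5)
g=cv2.cvtColor(im,cv2.COLOR_BGR2GRAY)
ref=cv2.cvtColor(cv2.imread("pics/side0.png"),cv2.COLOR_BGR2GRAY)
ref=cv2.convertScaleAbs(cv2.resize(ref,(512,384),interpolation=cv2.INTER_AREA),alpha=1.6)
now=cv2.cvtColor(cv2.convertScaleAbs(viewer.snapshot("side"),alpha=1.6),cv2.COLOR_RGB2GRAY)
sl=(slice(200,235),slice(212,240))   # handle patch, cabinet patch, bottle, dish, slidebox
for n,s in dict(handle=(200,235,212,240),bottle=(285,330,185,220),dish=(132,158,250,282),box=(158,198,282,318)).items():
    t=ref[s[0]:s[1],s[2]:s[3]];w=now[s[0]-6:s[1]+6,s[2]-6:s[3]+6]
    _,m,_,l=cv2.minMaxLoc(cv2.matchTemplate(w,t,cv2.TM_CCOEFF_NORMED));print(n,"shift px",l[0]-6,l[1]-6,round(m,3))
```

```text
time 36.8
joint_positions [-29.4 -11.4 111.4   0.   79.7 -23. ]
position [ 469.5 -202.6  226.4]
ee_rot [1.797e+02 1.000e-01 8.360e+01]
contact_force [ 0.8  1.3 -0.9]
grip_width 31.5
gripper_force 0.0
handle shift px 1 1 0.992
bottle shift px 0 0 1.0
dish shift px 0 0 0.9
box shift px 0 0 0.999
```

```bash
python3 -c "
from workcell import ticket
print(ticket.job_done())"
```

```text
the job is handed in; nothing more can be done
None
```

I handed the job in at about 37 s: I stood the jar mouth-down in front of the slide rack, pushed the drawer to its stop and released it, and the dish, slide box and bottle hadn't moved; no verdict came back, and I didn't look inside after closing.

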